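# Dress the spice-jar display board

### The job

Set up the jar display on the dark wooden board: put the lid back on the green canister, fully seated, and stand the three white jars upright on the board in one straight row between the canister and the potted plant, along the middle of the board in line with the canister. The large jar goes next to the canister, the medium one next and the small one last, each about 2 cm clear of its neighbour, squared up with the board so that the oval badges face its long edges. It is china: set each piece down gently without dropping it, knock nothing over, and leave the canister, the plant, the mug and the gift box where they are.

Things in the scene. Friction and masses are not known exactly. Their poses are not given: they have to be found in the camera images.
- jar_large: The largest square white ceramic jar, one rigid piece (lid sealed on: lift by knob or body), 68 mm square at the foot, 64 above, 120 mm tall, 380 g. Straight body up to 78 mm; lid dome up to 96; knob 26 mm wide from 106 to 116 mm up, on a 16 mm stem. Origin: centre of the underside; z up, x, y square to the faces; an oval badge on the +x and on the -x face.
- jar_medium: The medium square white ceramic jar, one rigid piece (lid sealed on: lift by knob or body), 57 mm square at the foot, 53 above, 102 mm tall, 260 g. Straight body up to 60 mm; lid dome up to 78; knob 24 mm wide from 88 to 98 mm up, on a 16 mm stem. Origin: centre of the underside; z up, x, y square to the faces; an oval badge on the +x and on the -x face.
- jar_small: The smallest square white ceramic jar, one rigid piece (lid sealed on: lift by knob or body), 47 mm square at the foot, 43 above, 86 mm tall, 180 g. Straight body up to 44 mm; lid dome up to 62; knob 24 mm wide from 72 to 82 mm up, on a 16 mm stem. Origin: centre of the underside; z up, x, y square to the faces; an oval badge on the +x and on the -x face.
- lid: Loose round sage-green lid of the canister, lying knob up on the counter, 51 mm tall, 220 g. Tapered plug (74 mm wide at the underside, 82 at 10 mm up) enters the canister; the 104 mm flange above rests on its rim; dome up to 25 mm; knob 28 mm wide from 36 to 46 mm up. Origin: centre of the underside, z up. Seated, its origin is 95 mm above the canister's.
- canister: Round sage-green stoneware canister, open, standing near one end of the board (either end), 110 mm in diameter, narrowing to 100 mm at the rim, 105 mm tall, mouth 90 mm, 1.1 kg, loose but not to be moved. Origin: centre of its underside, on the board's long centre line.
- board: Fixed dark walnut display board lying on the counter, 140 mm (its x, front to back) by 520 mm (its y, lengthwise), 18 mm thick. Origin: centre of its underside; z up.
- plant: Small artificial succulent in a terracotta pot, standing near the other end of the board, 62 mm in diameter, 84 mm tall, 0.5 kg, loose. Origin: centre of its underside, on the board's long centre line. Leave it alone.
- mug: White ceramic mug beside the work, 80 mm in diameter, 92 mm tall, handle at its +y; origin: centre of its underside. Leave it alone.
- gift_box: Brown cardboard gift box with a pale ribbon beside the work, 114 x 94 mm, 58 mm tall; origin: centre of its underside. Leave it alone.
There are look-alikes about, which are no part of the job. What is shaped like the jar_medium but blue or purple is not meant. Leave any yellow look-alike of the jar_large alone.

How it is judged:
At the end, for the whole second after the job is handed in: Jars upright on the board, centres within 13 mm of its long centre line, badges to its long edges within 0.2 rad; gaps canister-large-medium-small 20 mm, give or take 12; lid seated on the canister rim, level, within 8 mm of its axis; all released and at rest (x of jar_large in the frame of board between -0.013 and 0.013 m and z of jar_large in the frame of board between 0.014 and 0.023 m and angle between each of jar_large, jar_medium, jar_small's own z axis and vertical below 0.08 rad and angle between the x axis of each of jar_large, jar_medium, jar_small and the x axis of board, either way round below 0.2 rad and x of jar_medium in the frame of board between -0.013 and 0.013 m and z of jar_medium in the frame of board between 0.014 and 0.023 m and x of jar_small in the frame of board between -0.013 and 0.013 m and z of jar_small in the frame of board between 0.014 and 0.023 m and horizontal distance between canister and jar_large between 0.097 and 0.121 m and horizontal distance between jar_large and jar_medium between 0.0705 and 0.0945 m and horizontal distance between jar_medium and jar_small between 0.06 and 0.084 m and z of lid in the frame of canister between 0.09 and 0.099 m and horizontal distance between lid and canister below 0.008 m and angle between lid's own z axis and vertical below 0.06 rad and linear speed of each of jar_large, jar_medium, jar_small, lid below 0.02 m/s); the robot touches nothing.
It fails at once if the canister was moved by more than 20 mm (distance of canister from where it was at the start of the episode above 0.02 m).
It fails at once if the plant was moved by more than 20 mm (distance of plant from where it was at the start of the episode above 0.02 m).
It fails at once if the mug or the gift box was moved by more than 20 mm (distance of any of mug, gift_box from where it was at the start of the episode above 0.02 m).
It fails at once if a jar or the lid was tipped over (angle between any of jar_large, jar_medium, jar_small, lid's own z axis and vertical above 0.7 rad).
It fails at once if a jar or the lid was dropped (falling free from more than about 2 cm), or forced down with over 80 N (contact force between any of jar_large, jar_medium, jar_small and board above 80 N or contact force between lid and canister above 80 N or (contact force between jar_large and the fingers below 0.3 N and linear speed of jar_large above 0.6 m/s) or (contact force between jar_medium and the fingers below 0.3 N and linear speed of jar_medium above 0.6 m/s) or (contact force between jar_small and the fingers below 0.3 N and linear speed of jar_small above 0.6 m/s) or (contact force between lid and the fingers below 0.3 N and linear speed of lid above 0.6 m/s)).
It also fails if it takes over 118 s, if anything falls off the work surface, if the arm or the gripper's body presses on something with over 40 N, if the wrist force passes 120 N, or if a joint passes its speed limit or range.

### The arm

A 7-joint arm with a two-finger parallel gripper is mounted at the origin on the work surface. World frame = base frame: x ahead of the robot, y to its left, z up, the work surface at z = 0. Lengths are in m, angles in rad, forces in N, time in s.
With the tool pointing down it reaches from about 0.4 to 0.875 m from the base axis. Payload 19.3 kg.
Tool frame: the origin (TCP) lies between the finger pads; the fingertips stand 17 mm ahead of it and the grasp point (between the pads) lies 2 mm behind it; z points along the fingers, x is the direction in which the jaws open and shut, and the axes are right-handed (so a half turn about z gives the same grasp; the last joint's range is limited). The gripper opens to 85 mm and grips with 20 to 120 N. Pads are 22 mm wide; open, the fingers measure 114 mm over their backs; the gripper's body (76 mm by 85 mm) begins 54 mm behind the grasp point. The pads swing forward as they close: fully open they stand 13 mm farther back than shut.
Start: joints at [-1.305, 0.521, -0.036, 1.599, 0.021, 1.021, -0.113], TCP at [0.206, 0.59, 0.248] pointing down, gripper open.
Joint ranges: [-2.91, 2.91], [-0.3, 2.13], [-1.5, 1.42], [0.17, 2.43], [-1.26, 4.41], [0.16, 1.93], [-2.52, 2.52]. Speed limits (rad/s): [1.89, 1.89, 2.39, 2.39, 3.01, 3.01, 3.01].

### API

Orientations are given as [roll, pitch, yaw] about the fixed x, y, z axes, in that order (R = Rz(yaw) Ry(pitch) Rx(roll)).
In Python, from workcell import bot gives the robot as it stands. The module is installed in compiled form; this text tells all that it offers.
- The arm moves only by the tool arm_command, never from a script. Its argument "targets" is a list of rows, each a list of 6 numbers: the shift along the tool's x, y, z in mm, then the turn, a rotation vector about the tool's x, y, z in degrees. In form: [[x, y, z, wx, wy, wz], ...]. A call has 1 to 8 rows; each row shifts and turns the pose as measured when the row begins, along the tool's axes as they then stand; what a row does not reach is not made up. A row lasts 1/10 s, in which the tool goes at most 50 mm and 8.59 degrees, less where a joint would pass 70% of its speed; a pose out of reach is approached as far as the arm can. A call is refused whole if a number of a shift passes 50 or a number of a turn 8.59, either way. A call with a gripper value outside its range is refused whole. "grip" is the opening in per cent of the stroke, from 0 (shut) to 100 (fully open), set as the call begins (left out, the last holds). The fingers move at their own pace and stop on an object; "grip_force" is the grip in N (left out, the last holds). Time passes only in rows, so rows that do not move let the fingers close. It gives the time, the measured TCP pose, the force and the opening at its end, in the units of the state.
- bot.observe(): the state, without advancing time (a new reading comes with each control period).
- bot.grab_frame(name): name is "side" or "top"; returns a dict with "color" (420x560x3 uint8, red, green, blue), "depth" (420x560 float32, m along the optical axis (not along the pixel's ray), 0 where there is no reading), "fov_y" (degrees; the focal length in pixels is half the picture's height over the tangent of half this angle, whatever the lens; pixels are square), "cx", "cy" (the principal point, pixels), "D" ([k1, k2, p1, p2, k3] as OpenCV has them; the pictures are not rectified), "R" (3x3) and "t" (3): a world point X has camera coordinates R X + t. Camera axes: x right, y down, z forward; pixel columns grow to the right and rows downward; lengths in m; the calibration is good to about 2 mm. A picture is of the moment at which its call begins.
- bot.job_done(): hands the job in, once; it reports no verdict.
The state is a dict: "clock": time; "qpos": joint angles; "qd": joint speeds; "joint_efforts": joint torques, N m; "position": TCP position; "tool_rot": TCP orientation; "force": force on the tool from outside, world axes, zero at the start; "moment": the same for the moment, N m; "grip_width": finger opening in m.
Only numpy, scipy, OpenCV 4.12 (cv2) and the standard library are available. Lean on these libraries where they do the work, as an engineer would, in place of code of your own. Each camera call takes 0.05 s, during which the arm holds its last target. There are 200 camera calls.

## Working session

There is one attempt and no reset: what is moved stays moved. The work goes in short steps, Python scripts to look and compute and a tool call to move; the robot and the scene stay as the last step left them, time stands still between calls to the robot, and variables do not carry over. Pictures are saved under pics/ and viewed, about 12 in all and at most 16, crops included, and the job is handed in when it is done.

Besides the shell and the picture viewer there is one more tool, called after "Emit:" as name(argument=value, ...) on one line, values as JSON. arm_command: Moves the arm, as the interface text tells. Its arguments: {"type":"object","properties":{"targets":{"type":"array"},"grip":{"type":"number"},"grip_force":{"type":"number"}},"required":["targets"]}

```bash
mkdir -p pics; cat > h.py <<'E'
import numpy as np, cv2
from workcell import bot
def grab(n):
    f=bot.grab_frame(n); c=f["color"]; h,w=c.shape[:2]
    fl=h/2/np.tan(np.radians(f["fov_y"])/2)
    f["K"]=np.array([[fl,0,f["cx"]],[0,fl,f["cy"]],[0,0,1]]); f["D"]=np.array(f["D"],float)
    f["R"]=np.array(f["R"]);f["t"]=np.array(f["t"])
    uv=np.stack(np.meshgrid(np.arange(w),np.arange(h)),-1).reshape(-1,1,2).astype(float)
    n_=cv2.undistortPoints(uv,f["K"],f["D"]).reshape(h,w,2)
    d=f["depth"][...,None]
    P=np.concatenate([n_*d,d],-1)
    f["P"]=(P-f["t"])@f["R"]; f["P"][f["depth"]==0]=np.nan
    return f
def save(f,name,crop=None,s=1):
    im=f["color"][...,::-1]
    if crop: im=im[crop[1]:crop[3],crop[0]:crop[2]]
    cv2.imwrite("pics/"+name,cv2.resize(im,None,fx=s,fy=s,interpolation=cv2.INTER_CUBIC))
E
python3 - <<'E'
from h import *
import pickle
for n in("top","side"):
    f=grab(n); save(f,n+"0.png",s=1.4); pickle.dump(f,open(n+"0.pkl","wb")); print(n,-f["R"].T@f["t"],f["R"].round(2).tolist(),f["D"])
print(bot.observe())
E
```

```text
top [ 0.43572362 -0.02585111  1.55791783] [[0.0, -1.0, 0.0], [-1.0, -0.0, -0.05], [0.05, -0.0, -1.0]] [-0.06047572  0.          0.          0.          0.        ]
side [-0.04704402 -0.80860168  1.05924972] [[0.81, -0.59, -0.0], [-0.43, -0.57, -0.7], [0.41, 0.56, -0.72]] [-0.00256229  0.          0.          0.          0.        ]
{'clock': 0.1, 'qpos': array([-1.30521448,  0.52192752, -0.03632646,  1.59990194,  0.02121561,
        1.02106374, -0.11279957]), 'qd': array([ 0.00029034, -0.00095825,  0.00029604, -0.00133683,  0.00037574,
        0.00136107,  0.00059907]), 'joint_efforts': array([ 2.72525445e-03, -9.28486705e+01,  1.98355280e+00, -3.70528865e+01,
        1.80848554e-02,  5.27244323e-03, -2.38682196e-05]), 'position': array([0.20589266, 0.58985093, 0.24781761]), 'tool_rot': array([3.14151787e+00, 9.12081960e-04, 1.23501032e+00]), 'force': array([-0.10509165, -0.19778296,  0.25587798]), 'moment': array([-0.07925493, -0.0679058 , -0.00929017]), 'grip_width': 0.08527217438110243}
```

View pics/top0.png

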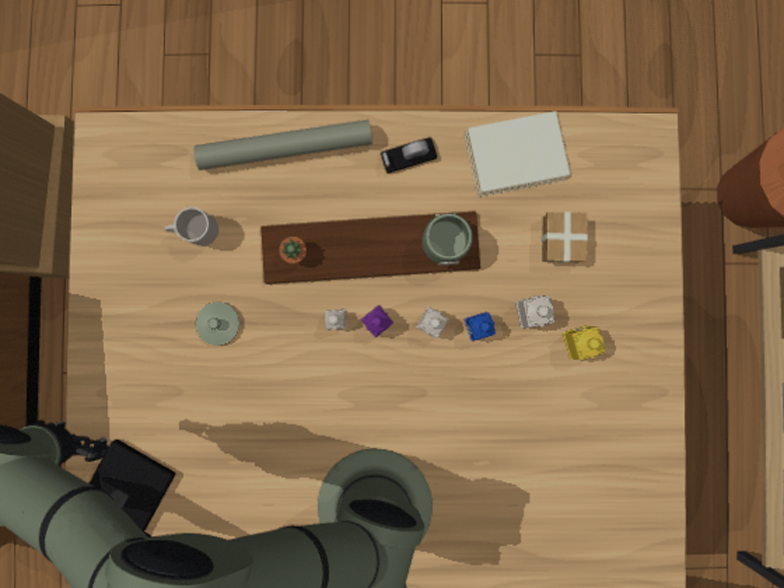

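View pics/side0.png

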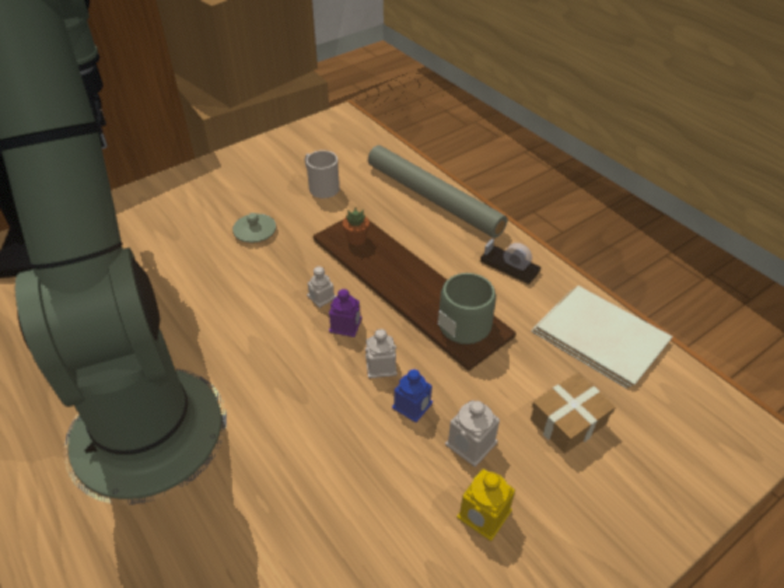

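Top view (1.4× pixels): lid is at (217,322), canister at (447,240) and plant at (292,250). The row of jars, left to right: small white (335,320), purple (377,321), medium white (432,322), blue (480,326), large white (538,312) and yellow (585,343). The white ones are meant, and the sizes fit. Next I'll enlarge them and measure.

```bash
cat > m.py <<'E'
from h import *
import sys
def comp(P,c,r,z0,z1):
    m=(np.hypot(P[...,0]-c[0],P[...,1]-c[1])<r)&(P[...,2]>z0)&(P[...,2]<z1)
    return P[m]
E
python3 - <<'E'
from m import *
import pickle
T=pickle.load(open("top0.pkl","rb"));S=pickle.load(open("side0.pkl","rb"))
for n,u,v in [("lid",217,322),("small",335,320),("med",432,322),("large",538,312),("can",447,240),("plant",292,250),("purple",377,321),("blue",480,326),("yellow",585,343),("mug",195,226),("gift",566,237)]:
    p=T["P"][int(v/1.4),int(u/1.4)]; print(n,p.round(4))
# composite of jar crops
im=[]
for f,pts in ((T,[(335,320),(432,322),(538,312)]),(S,[(320,287),(380,353),(474,432)])):
    row=[cv2.resize(f["color"][int(v/1.4)-28:int(v/1.4)+28,int(u/1.4)-28:int(u/1.4)+28,::-1],(260,260),interpolation=cv2.INTER_CUBIC) for u,v in pts]
    im.append(np.hstack(row))
cv2.imwrite("pics/jars.png",np.vstack(im))
# board: dark, z~18mm
P=T["P"];c=T["color"].astype(int)
m=(abs(P[...,2]-.018)<.006)&(c.sum(-1)<260)&(P[...,0]>.4)&(P[...,0]<.8)&(abs(P[...,1])<.4)
m=cv2.morphologyEx(m.astype(np.uint8),cv2.MORPH_OPEN,np.ones((5,5)))
_,l,st,_=cv2.connectedComponentsWithStats(m);k=1+st[1:,4].argmax()
q=P[l==k]; r=cv2.minAreaRect((q[:,:2]*1000).astype(np.float32));print("board",r,np.median(q[:,2]),len(q))
# dimension check canister rim, plant
for n,c0,r0,z0,z1 in [("rim",T["P"][171,319],.075,.105,.14)]:
    pass
E
```

```text
lid [0.434  0.3659 0.0559]
small [0.441  0.0904 0.0858]
med [ 0.4349 -0.1277  0.0971]
large [ 0.4599 -0.364   0.1147]
can [ 0.6303 -0.1694  0.0298]
plant [0.5992 0.1889 0.0955]
purple [ 0.4379 -0.0051  0.1047]
blue [ 0.4287 -0.2342  0.1014]
yellow [ 0.3875 -0.4736  0.0938]
mug [0.6676 0.4383 0.0029]
gift [ 0.6335 -0.444   0.0625]
board ((614.8447875976562, 96.9001235961914), (134.92250061035156, 167.7584686279297), 0.2004639208316803) 0.01792641978197751 1003
```

View pics/jars.png

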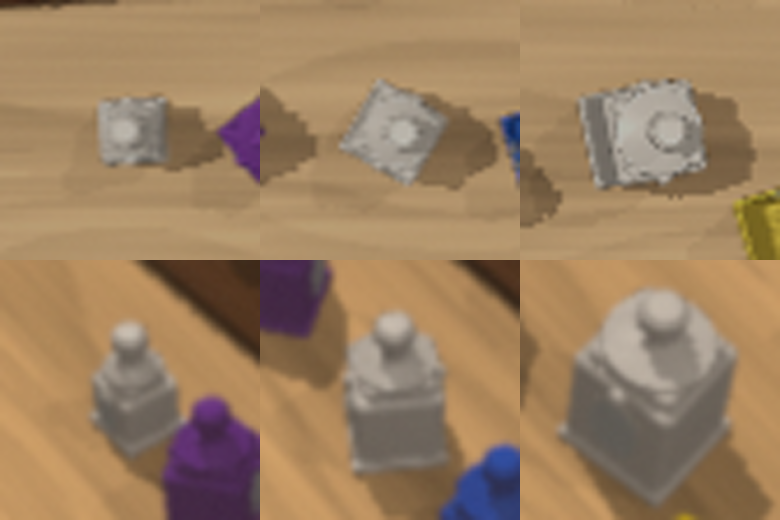

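```bash
cat >> m.py <<'E'
from scipy.optimize import minimize
DIM={"small":(.047,.043,.044,.062,.072,.082,.012,.086),"med":(.057,.053,.060,.078,.088,.098,.012,.102),"large":(.068,.064,.078,.096,.106,.116,.013,.120)}
def proj(f,X):
    return cv2.projectPoints(np.asarray(X,float),cv2.Rodrigues(f["R"])[0],f["t"],f["K"],f["D"])[0][:,0]
def slabs(n):
    F,B,h,d,k0,k1,kr,H=DIM[n]
    sq=lambda s,z:[[a*s/2,b*s/2,z] for a in(-1,1) for b in(-1,1)]
    ci=lambda r,z:[[r*np.cos(t),r*np.sin(t),z] for t in np.linspace(0,2*np.pi,16)]
    return [sq(F,0)+sq(F,.005),sq(B,.005)+sq(B,h)+ci(B*.35,d),ci(.008,d)+ci(.008,k0),ci(kr,k0)+ci(kr,k1)+ci(.005,H)]
def rend(f,n,p,z0,win,s=6):
    u0,v0,w,h=win; m=np.zeros((h*s,w*s),np.uint8); c,si=np.cos(p[2]),np.sin(p[2])
    for sl in slabs(n):
        X=np.array(sl)@np.array([[c,si,0],[-si,c,0],[0,0,1]])+[p[0],p[1],z0]
        q=(proj(f,X)-[u0-.5,v0-.5])*s
        cv2.fillConvexPoly(m,cv2.convexHull(np.round(q).astype(np.int32)),255)
    return cv2.resize(m,(w,h),interpolation=cv2.INTER_AREA)/255.
def fit(fs,n,p0,z0=0.,show=None):
    data=[]
    for f in fs:
        u,v=proj(f,[[p0[0],p0[1],z0+.04]])[0].astype(int); win=(u-35,v-35,70,70)
        c=f["color"][v-35:v+35,u-35:u+35].astype(int)
        m=(c[...,0]-c[...,2]<32)&(c.max(-1)>75)
        m=m.astype(np.uint8); _,l,st,ce=cv2.connectedComponentsWithStats(m)
        k=1+np.argmax([s_[4] -20*np.hypot(*(e-35)) for s_,e in zip(st[1:],ce[1:])])
        data.append((f,win,(l==k).astype(float)))
    cost=lambda p:sum(((rend(f,n,p,z0,w)-m)**2).sum() for f,w,m in data)
    best=min((minimize(cost,[p0[0],p0[1],y],method="Nelder-Mead",options=dict(initial_simplex=[[p0[0]+a,p0[1]+b,y+g] for a,b,g in((0,0,0),(.012,0,.1),(0,.012,-.1),(-.008,-.008,.15))],xatol=2e-4,fatol=.1)) for y in np.arange(0,1.57,.4)),key=lambda r:r.fun)
    p=best.x; p[2]=(p[2]+np.pi/4)%(np.pi/2)-np.pi/4
    return p,best.fun,[d[2].sum() for d in data]
E
python3 - <<'E'
from m import *
import pickle
T=pickle.load(open("top0.pkl","rb"));S=pickle.load(open("side0.pkl","rb"))
for n,p in (("small",(.441,.09)),("med",(.435,-.128)),("large",(.46,-.36))):
    for fs in ([T,S],[T],[S]):
        p_,c,a=fit(fs,n,p); print(n,p_.round(4),round(c,1),a)
def onplane(f,uv,z):
    n_=cv2.undistortPoints(np.asarray(uv,float).reshape(-1,1,2),f["K"],f["D"]).reshape(-1,2)
    r=np.c_[n_,np.ones(len(n_))]@f["R"]; C=-f["R"].T@f["t"]; return (C+r*((z-C[2])/r[:,2])[:,None])[:,:2]
c=T["color"].astype(int); hsv=cv2.cvtColor(T["color"],cv2.COLOR_RGB2HSV)
m=np.zeros(c.shape[:2],np.uint8); sub=(slice(145,208),slice(180,350)); m[sub]=(hsv[...,2]<105)[sub]
cs,_=cv2.findContours(m,0,2); k=max(cs,key=cv2.contourArea).reshape(-1,2)
r=cv2.minAreaRect((onplane(T,k,.018)*1000).astype(np.float32)); print("board",r)
P=T["P"]
def circ(name,z,zt,u,v,rr=40):
    w=np.zeros(c.shape[:2],np.uint8); Q=P[v-rr:v+rr,u-rr:u+rr]
    w[v-rr:v+rr,u-rr:u+rr]=np.nan_to_num(Q[...,2])>zt
    cc=max(cv2.findContours(w,0,1)[0],key=cv2.contourArea).reshape(-1,2)
    print(name,cv2.minEnclosingCircle((onplane(T,cc,z)*1000).astype(np.float32)), cv2.fitEllipse((onplane(T,cc,z)*1000).astype(np.float32)),cv2.contourArea(cc))
circ("can",.123,.108,319,171);circ("lid",.012,.009,155,230,25); circ("knob",.043,.035,153,231,12)
# lid by colour
g=(c[...,1]-c[...,0]>0); w=np.zeros(c.shape[:2],np.uint8); w[205:255,130:180]=g[205:255,130:180]
cc=max(cv2.findContours(w,0,1)[0],key=cv2.contourArea).reshape(-1,2); print("lidcol",cv2.fitEllipse((onplane(T,cc,.013)*1000).astype(np.float32)))
# badge view
im=[]
for f,pts in ((T,[(239,229),(309,230),(384,223)]),(S,[(229,205),(271,252),(339,309)])):
    row=[]
    for u,v in pts:
        q=cv2.cvtColor(f["color"][v-25:v+25,u-25:u+25],cv2.COLOR_RGB2LAB).astype(float)
        q[...,1:]=128+(q[...,1:]-128)*3.5; q[...,0]=(q[...,0]-70)*1.6
        row.append(cv2.resize(cv2.cvtColor(q.clip(0,255).astype(np.uint8),cv2.COLOR_LAB2BGR),(260,260),interpolation=cv2.INTER_CUBIC))
    im.append(np.hstack(row))
cv2.imwrite("pics/jars2.png",np.vstack(im))
E
```

```text
small [ 0.4428  0.0947 -0.0185] 414.9 [np.float64(198.0), np.float64(696.0)]
small [0.4428 0.0955 0.0438] 7.3 [np.float64(198.0)]
small [ 0.4402  0.0904 -0.2348] 384.0 [np.float64(696.0)]
med [ 0.4348 -0.1338 -0.5672] 71.1 [np.float64(301.0), np.float64(580.0)]
med [ 0.4353 -0.1347 -0.5292] 9.6 [np.float64(301.0)]
med [ 0.4335 -0.1346 -0.5775] 56.1 [np.float64(580.0)]
large [ 0.4602 -0.3751  0.2383] 134.3 [np.float64(500.0), np.float64(1132.0)]
large [ 0.4599 -0.3749  0.1683] 21.8 [np.float64(500.0)]
large [ 0.4593 -0.3761  0.3203] 100.7 [np.float64(1132.0)]
board ((612.59326171875, 12.119369506835938), (139.78785705566406, 517.759765625), 4.086190223693848)
can ((625.8008422851562, -161.97640991210938), 53.917015075683594) ((626.0344848632812, -162.45863342285156), (103.86007690429688, 104.2616958618164), 166.24673461914062) 867.5
lid ((431.6680908203125, 377.889404296875), 52.44144058227539) ((431.61297607421875, 377.73822021484375), (101.24530029296875, 101.76997375488281), 7.689210891723633) 717.0
knob ((430.9667663574219, 376.5341796875), 14.1923189163208) ((432.0386657714844, 376.6522216796875), (24.064193725585938, 27.06507682800293), 177.5255584716797) 45.5
lidcol ((431.8935852050781, 377.63641357421875), (98.46077728271484, 100.17018127441406), 25.54268455505371)
```

View pics/jars2.png

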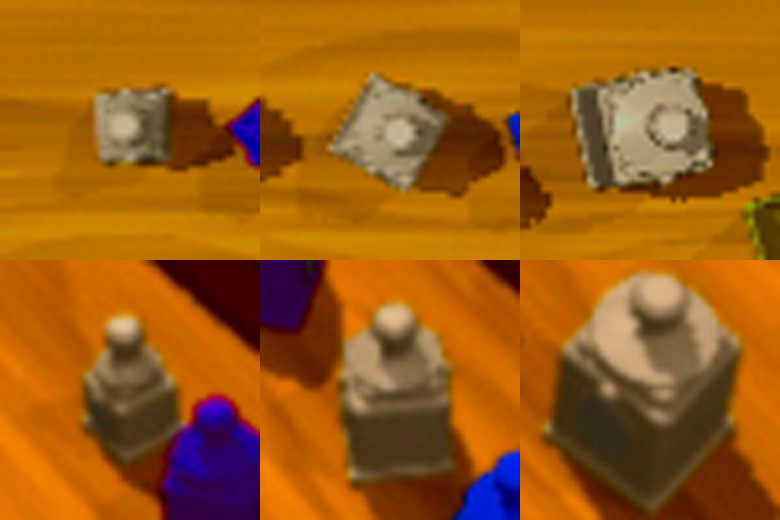

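```bash
python3 - <<'E'
from m import *
import pickle
T=pickle.load(open("top0.pkl","rb"));S=pickle.load(open("side0.pkl","rb"))
out=[]
for n,p in (("small",(.4428,.0955,.044)),("med",(.4353,-.1347,-.53)),("large",(.46,-.375,.17))):
    F,B,h=DIM[n][:3]
    for k in range(4):
        a=p[2]+k*np.pi/2; nx=np.array([np.cos(a),np.sin(a),0]); ty=np.array([-np.sin(a),np.cos(a),0])
        c=np.array([p[0],p[1],0])+nx*B/2
        for nm,f in(("T",T),("S",S)):
            C=-f["R"].T@f["t"]; vd=(C-c)/np.linalg.norm(C-c)
            if vd@nx<.12: continue
            g=[c+ty*B*s+np.array([0,0,z]) for z in np.linspace(h*.9,h*.1,9) for s in np.linspace(-.42,.42,9)]
            q=proj(f,g).astype(np.float32).reshape(9,9,2)
            im=cv2.remap(f["color"],q[...,0],q[...,1],cv2.INTER_LINEAR)
            br=(im[...,2].astype(int)-im[...,0])
            print(n,"face+%d"%(90*k),nm,"vis %.2f"%(vd@nx),"centre b-r %.1f"%br[3:6,3:6].mean(),"edge %.1f"%np.r_[br[:,0],br[:,-1]].mean(), br[4].tolist(), im[4].mean(-1).astype(int).tolist())
print(proj(T,[[.4428,.0955,.08]]))
E
```

```text
small face+180 S vis 0.35 centre b-r -13.1 edge -29.2 [-41, -24, -15, -13, -13, -13, -17, -18, -18] [107, 98, 93, 90, 90, 90, 90, 91, 95]
small face+270 S vis 0.59 centre b-r -17.6 edge -33.3 [-19, -17, -18, -18, -17, -18, -18, -24, -61] [98, 97, 97, 98, 96, 96, 97, 100, 121]
med face+270 S vis 0.60 centre b-r -17.4 edge -19.6 [-18, -18, -18, -17, -17, -18, -18, -18, -22] [98, 98, 100, 99, 99, 99, 101, 100, 98]
large face+90 T vis 0.20 centre b-r -14.0 edge -14.6 [-15, -13, -15, -13, -14, -15, -14, -14, -14] [107, 106, 108, 106, 107, 107, 106, 108, 108]
large face+180 S vis 0.44 centre b-r -10.2 edge -25.8 [-39, -18, -12, -10, -10, -10, -11, -18, -17] [103, 91, 90, 89, 89, 90, 90, 91, 91]
large face+270 S vis 0.25 centre b-r -17.2 edge -30.9 [-17, -18, -18, -18, -17, -17, -18, -22, -48] [95, 95, 95, 95, 93, 94, 95, 99, 113]
[[237.53339582 227.43756532]]
```

```bash
cat > plan.py <<'E'
import numpy as np, sys
from scipy.spatial.transform import Rotation as Ro
from workcell import bot
def plan(x,y,z,yaw,step=40,n=None):
    """rows to reach a downward pose; jaws along yaw (mod pi)"""
    s=bot.observe(); R=Ro.from_euler("xyz",s["tool_rot"]); d=(np.array([x,y,z])-s["position"])*1000
    y0=s["tool_rot"][2]; w=(yaw-y0+np.pi/2)%np.pi-np.pi/2
    e=R.inv()*Ro.from_euler("xyz",[np.pi,0,y0+w]); rv=np.degrees(e.as_rotvec())
    N=n or max(int(np.ceil(np.linalg.norm(d)/step)),int(np.ceil(abs(rv).max()/8)),1)
    print("t %.2f pos %s rpy %s d_world_mm %s rv %s grip %.4f F %s"%(s["clock"],s["position"].round(4),s["tool_rot"].round(4),d.round(1),rv.round(1),s["grip_width"],s["force"].round(1)))
    for i in range(N):
        Ri=R*Ro.from_rotvec(np.radians(rv*i/N)); print((np.r_[Ri.inv().apply(d/N),rv/N].round(1)+0).tolist(),end=",")
    print()
if __name__=="__main__": plan(*map(float,sys.argv[1:5]),*(map(float,sys.argv[5:6])))
E
python3 plan.py .4318 .3776 .16 .72
```

```text
t 0.10 pos [0.2059 0.5899 0.2478] rpy [3.1415e+00 9.0000e-04 1.2350e+00] d_world_mm [ 225.9 -212.3  -87.8] rv [ 0.   0.  29.5] grip 0.0853 F [-0.1 -0.2  0.3]
[-14.0, 31.5, 9.8, 0.0, 0.0, 3.3],[-12.2, 32.2, 9.8, 0.0, 0.0, 3.3],[-10.3, 32.9, 9.8, 0.0, 0.0, 3.3],[-8.4, 33.4, 9.8, 0.0, 0.0, 3.3],[-6.5, 33.8, 9.8, 0.0, 0.0, 3.3],[-4.5, 34.1, 9.8, 0.0, 0.0, 3.3],[-2.6, 34.3, 9.8, 0.0, 0.0, 3.3],[-0.6, 34.4, 9.8, 0.0, 0.0, 3.3],[1.4, 34.4, 9.8, 0.0, 0.0, 3.3],
```

Emit:
arm_command(targets=[[-14,31.5,10,0,0,3.3],[-12,32,10,0,0,3.3],[-10.5,33,10,0,0,3.3],[-8.5,33.5,10,0,0,3.3],[-6.5,34,10,0,0,3.3],[-4.5,34,10,0,0,3.3],[-2.5,34,10,0,0,3.3],[-0.5,34.5,10,0,0,3.3]], grip=70, grip_force=40)

```text
clock: 0.9
position: [0.4074, 0.3965, 0.1636]
tool_rot: [-3.14, 0.002, 0.766]
force: [1.1, 0.9, 0.3]
grip_width: 0.0598
```

```bash
python3 plan.py .4318 .3776 .045 .72 25
```

```text
t 0.90 pos [0.4074 0.3965 0.1636] rpy [-3.1398e+00  2.5000e-03  7.6610e-01] d_world_mm [  24.4  -18.9 -118.6] rv [-0.1  0.1  2.6] grip 0.0598 F [1.1 0.9 0.3]
[1.0, 6.1, 23.7, 0.0, 0.0, 0.5],[1.0, 6.1, 23.7, 0.0, 0.0, 0.5],[1.1, 6.1, 23.7, 0.0, 0.0, 0.5],[1.1, 6.1, 23.7, 0.0, 0.0, 0.5],[1.1, 6.1, 23.7, 0.0, 0.0, 0.5],
```

Tracking is good. I'll move over the lid first, then descend most of the way.

Emit:
arm_command(targets=[[2.5,15,10,0,0,1.3],[2.5,15,10,0,0,1.3],[0,0,20,0,0,0],[0,0,25,0,0,0],[0,0,25,0,0,0],[0,0,8,0,0,0],[0,0,0,0,0,0]])

```text
clock: 1.6
position: [0.435, 0.3737, 0.0593]
tool_rot: [-3.141, 0.005, 0.712]
force: [-0.0, -0.2, 0.5]
grip_width: 0.0596
```

```bash
python3 plan.py .4318 .3776 .045 .72 25
```

```text
t 1.60 pos [0.435  0.3737 0.0593] rpy [-3.1409  0.0046  0.7123] d_world_mm [ -3.2   3.9 -14.3] rv [-0.   0.3 -0.4] grip 0.0596 F [-0.  -0.2  0.5]
[0.2, -5.0, 14.3, 0.0, 0.3, -0.4],
```

Emit:
arm_command(targets=[[0,-5,4,0,0.2,0],[0,0,7,0,0,0],[0,0,3,0,0,0],[0,0,0,0,0,0]])

```text
clock: 2.0
position: [0.4319, 0.3796, 0.0467]
tool_rot: [-3.14, -0.002, 0.714]
force: [-0.0, 0.4, -0.6]
grip_width: 0.06
```

```bash
python3 plan.py .4318 .3776 .045 .72 25; python3 - <<'E'
from h import *
f=grab("side"); save(f,"s1.png",(130,100,250,200),5)
E
```

```text
t 2.00 pos [0.4319 0.3796 0.0467] rpy [-3.1402e+00 -2.5000e-03  7.1360e-01] d_world_mm [-0.1 -2.  -1.7] rv [-0.1 -0.1 -0.4] grip 0.0600 F [-0.   0.4 -0.6]
[-1.3, 1.4, 1.7, -0.1, -0.1, -0.4],
```

View pics/s1.png

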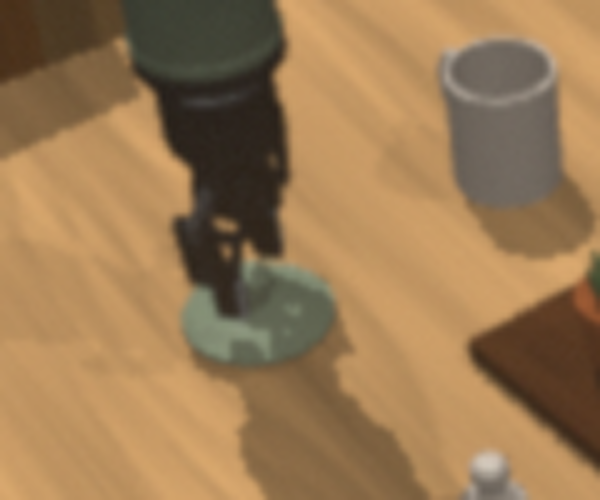

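The fingers straddle the lid's knob at crop pixel (255,275). Closing on it.

Emit:
arm_command(targets=[[-1,1.5,2,0,0,0],[0,0,0,0,0,0],[0,0,0,0,0,0],[0,0,0,0,0,0],[0,0,0,0,0,0]], grip=0, grip_force=40)

```text
clock: 2.55
position: [0.4326, 0.3777, 0.0456]
tool_rot: [-3.14, -0.004, 0.713]
force: [0.9, 0.4, -1.6]
grip_width: 0.0253
```

Emit:
arm_command(targets=[[0,0,0,0,0,0],[0,0,-4,0,0,0],[0,0,-10,0,0,0],[0,0,-20,0,0,0],[0,0,-30,0,0,0]])

```text
clock: 3.05
position: [0.431, 0.3758, 0.1094]
tool_rot: [-3.141, 0.003, 0.713]
force: [0.8, 0.6, -1.9]
grip_width: 0.0257
```

```bash
python3 plan.py .626 -.1625 .26 .07 40; python3 - <<'E'
from h import *
f=grab("side"); save(f,"s2.png",(130,80,250,180),5)
E
```

```text
t 3.05 pos [0.431  0.3758 0.1094] rpy [-3.1408e+00  2.8000e-03  7.1300e-01] d_world_mm [ 195.  -538.3  150.6] rv [ 0.   0.2 36.8] grip 0.0257 F [ 0.8  0.6 -1.9]
[-13.7, 35.6, -10.0, 0.0, 0.0, 2.5],[-12.1, 36.2, -10.0, 0.0, 0.0, 2.5],[-10.6, 36.7, -10.0, 0.0, 0.0, 2.5],[-9.0, 37.1, -10.0, 0.0, 0.0, 2.5],[-7.4, 37.4, -10.0, 0.0, 0.0, 2.5],[-5.8, 37.7, -10.0, 0.0, 0.0, 2.5],[-4.1, 37.9, -10.0, 0.0, 0.0, 2.5],[-2.5, 38.1, -10.0, 0.0, 0.0, 2.5],[-0.9, 38.2, -10.0, 0.0, 0.0, 2.5],[0.8, 38.2, -10.0, 0.0, 0.0, 2.5],[2.4, 38.1, -10.0, 0.0, 0.0, 2.5],[4.0, 38.0, -10.0, 0.0, 0.0, 2.5],[5.7, 37.7, -10.0, 0.0, 0.0, 2.5],[7.3, 37.5, -10.0, 0.0, 0.0, 2.5],[8.9, 37.1, -10.0, 0.0, 0.0, 2.5],
```

View pics/s2.png

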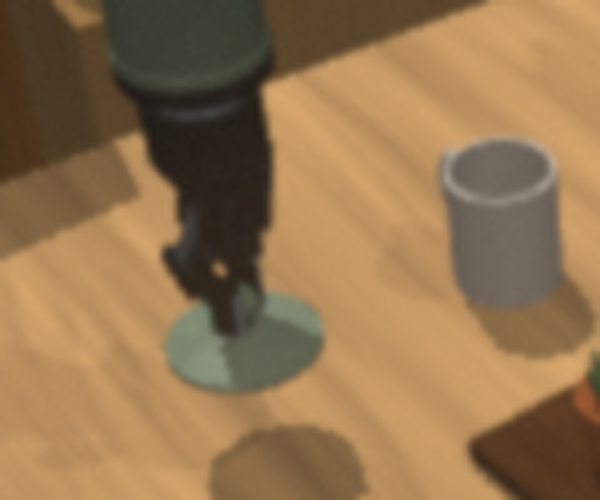

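Emit:
arm_command(targets=[[-5,13,-20,0,0,2.5],[-9,26,-20,0,0,2.5],[-9,31,-20,0,0,2.5],[-8,32,-20,0,0,2.5],[-7,32,-15,0,0,2.5],[-5.5,33,-15,0,0,2.5],[-4,33,-10,0,0,2.5],[-3,33,-10,0,0,2.5]], grip_force=60)

```text
clock: 3.9
position: [0.5101, 0.1464, 0.255]
tool_rot: [-3.134, -0.009, 0.358]
force: [2.1, 0.2, -2.5]
grip_width: 0.0254
```

```bash
python3 plan.py .626 -.1625 .24 .07 40
```

```text
t 3.90 pos [0.5101 0.1464 0.255 ] rpy [-3.134  -0.0094  0.3581] d_world_mm [ 115.9 -308.9  -15. ] rv [-0.5 -0.5 16.5] grip 0.0254 F [ 2.1  0.2 -2.5]
[0.0, 36.7, 1.4, -0.1, -0.1, 1.8],[1.2, 36.6, 1.4, -0.1, -0.1, 1.8],[2.4, 36.6, 1.5, -0.1, -0.1, 1.8],[3.5, 36.5, 1.5, -0.1, -0.1, 1.8],[4.7, 36.4, 1.5, -0.1, -0.1, 1.8],[5.9, 36.2, 1.6, -0.1, -0.1, 1.8],[7.0, 36.0, 1.6, -0.1, -0.1, 1.8],[8.2, 35.7, 1.6, -0.1, -0.1, 1.8],[9.3, 35.5, 1.6, -0.1, -0.1, 1.8],
```

Emit:
arm_command(targets=[[0,36,1,-0.1,-0.1,1.8],[1,36,1,-0.1,-0.1,1.8],[2.5,36,1,-0.1,-0.1,1.8],[3.5,36,2,-0.1,-0.1,1.8],[4.5,36,2,-0.1,-0.1,1.8],[6,36,2,-0.1,-0.1,1.8],[7,36,2,0,0,1.8],[8,25,2,0,0,1.8]])

```text
clock: 4.7
position: [0.6119, -0.1276, 0.2492]
tool_rot: [-3.141, -0.007, 0.095]
force: [-0.4, 0.5, -2.9]
grip_width: 0.025
```

```bash
python3 plan.py .626 -.1625 .20 .07 20
```

```text
t 4.70 pos [ 0.6119 -0.1276  0.2492] rpy [-3.1411 -0.007   0.0948] d_world_mm [ 14.1 -34.9 -49.2] rv [-0.  -0.4  1.4] grip 0.0250 F [-0.4  0.5 -2.9]
[2.6, 9.0, 12.3, 0.0, -0.1, 0.4],[2.7, 9.0, 12.3, 0.0, -0.1, 0.4],[2.7, 9.0, 12.3, 0.0, -0.1, 0.4],[2.8, 9.0, 12.3, 0.0, -0.1, 0.4],
```

Emit:
arm_command(targets=[[3.5,12,5,0,-0.2,0.7],[3.5,12,5,0,-0.2,0.7],[3,8,10,0,0,0],[1,2,12,0,0,0],[0,0,5,0,0,0],[0,0,0,0,0,0],[0,0,0,0,0,0]])

```text
clock: 5.4
position: [0.6257, -0.1617, 0.2092]
tool_rot: [-3.139, 0.002, 0.07]
force: [0.3, 0.1, -2.4]
grip_width: 0.0252
```

```bash
python3 plan.py .626 -.1625 .175 .07 20;  python3 - <<'E'
from h import *
f=grab("side"); save(f,"s3.png",(270,140,390,250),5)
E
```

```text
t 5.40 pos [ 0.6257 -0.1617  0.2092] rpy [-3.1395e+00  1.8000e-03  6.9700e-02] d_world_mm [  0.3  -0.8 -34.2] rv [-0.1  0.1 -0. ] grip 0.0252 F [ 0.3  0.1 -2.4]
[0.2, 0.4, 17.1, -0.1, 0.1, 0.0],[0.2, 0.4, 17.1, -0.1, 0.1, 0.0],
```

View pics/s3.png

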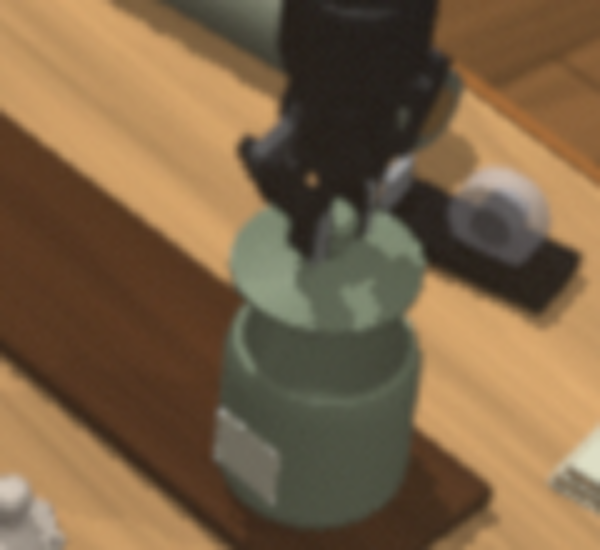

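The lid is centred above the mouth and level (crop pixel ~(328,265)). Lowering it.

Emit:
arm_command(targets=[[0.2,0.8,14,0,0,0],[0,0,14,0,0,0],[0,0,10,0,0,0],[0,0,6,0,0,0],[0,0,4,0,0,0],[0,0,2,0,0,0]])

```text
clock: 6.05
position: [0.6265, -0.1617, 0.158]
tool_rot: [-3.139, -0.001, 0.071]
force: [-20.0, 7.7, 60.3]
grip_width: 0.0251
```

```bash
python3 plan.py .626 -.1625 .1585 .07 4
```

```text
t 6.05 pos [ 0.6265 -0.1617  0.158 ] rpy [-3.139e+00 -8.000e-04  7.080e-02] d_world_mm [-0.5 -0.8  0.5] rv [-0.1 -0.   0. ] grip 0.0251 F [-20.    7.7  60.3]
[-0.6, 0.8, -0.5, -0.1, 0.0, 0.0],
```

Seated height reached, but with 60 N, so I'll back off at once and then release.

Emit:
arm_command(targets=[[-0.5,0.3,-1.2,0,0,0],[0,0,0,0,0,0]])

```text
clock: 6.25
position: [0.6264, -0.1623, 0.1602]
tool_rot: [-3.139, -0.002, 0.07]
force: [0.1, 0.1, -1.7]
grip_width: 0.0254
```

Emit:
arm_command(targets=[[0,0,0.8,0,0,0],[0,0,0,0,0,0]])

```text
clock: 6.45
position: [0.6264, -0.1623, 0.1589]
tool_rot: [-3.139, -0.002, 0.07]
force: [0.0, -0.6, -3.6]
grip_width: 0.0256
```

Emit:
arm_command(targets=[[0,0,0,0,0,0],[0,0,0,0,0,0],[0,0,0,0,0,0],[0,0,0,0,0,0]], grip=70)

```text
clock: 6.85
position: [0.6267, -0.1623, 0.1587]
tool_rot: [-3.139, -0.002, 0.07]
force: [-0.3, 0.3, 0.8]
grip_width: 0.0601
```

Emit:
arm_command(targets=[[0,0,-10,0,0,0],[0,0,-30,0,0,0],[0,0,-40,0,0,0]], grip=100)

```text
clock: 7.15
position: [0.6244, -0.1619, 0.2374]
tool_rot: [-3.138, 0.005, 0.07]
force: [0.2, 0.6, -0.2]
grip_width: 0.0852
```

```bash
python3 plan.py .46 -.375 .19 .2 35
```

```text
t 7.15 pos [ 0.6244 -0.1619  0.2374] rpy [-3.1377  0.0054  0.0705] d_world_mm [-164.4 -213.1  -47.4] rv [-0.2  0.3 -7.4] grip 0.0852 F [ 0.2  0.6 -0.2]
[-22.3, 25.1, 5.9, 0.0, 0.0, -0.9],[-22.8, 24.8, 5.9, 0.0, 0.0, -0.9],[-23.2, 24.4, 5.9, 0.0, 0.0, -0.9],[-23.6, 24.0, 5.9, 0.0, 0.0, -0.9],[-23.9, 23.6, 5.9, 0.0, 0.0, -0.9],[-24.3, 23.2, 5.9, 0.0, 0.0, -0.9],[-24.7, 22.8, 5.9, 0.0, 0.0, -0.9],[-25.1, 22.4, 5.9, 0.0, 0.0, -0.9],
```

Emit:
arm_command(targets=[[-22,25,3,0,0,-0.9],[-23,25,3,0,0,-0.9],[-23,24.5,5,0,0,-0.9],[-23.5,24,6,0,0,-0.9],[-24,23.5,6,0,0,-0.9],[-24,23,6,0,0,-0.9],[-24.5,23,6,0,0,-0.9],[-25,22.5,6,0,0,-0.9]])

```text
clock: 7.95
position: [0.4627, -0.3798, 0.2074]
tool_rot: [3.139, -0.011, 0.209]
force: [0.1, 0.5, 0.3]
grip_width: 0.0857
```

```bash
python3 plan.py .46 -.375 .15 .2 20; python3 - <<'E'
from m import *
S=grab("side");T=grab("top"); save(S,"s4.png",(280,240,400,360),5)
# lid check: knob, flange height
P=T["P"]; u,v=proj(T,[[.626,-.1625,.15]])[0].astype(int)
q=P[v-25:v+25,u-25:u+25].reshape(-1,3); m=(q[:,2]>.14)&(q[:,2]<.18); k=q[m&(q[:,2]>.152)]
print("lid knob",np.nanmean(k,0),len(k),"max z",np.nanmax(q[:,2]))
r=q[(np.hypot(*(q[:,:2]-[.626,-.1625]).T)<.05)&(np.hypot(*(q[:,:2]-[.626,-.1625]).T)>.025)&(q[:,2]>.1)]
A=np.c_[r[:,:2]-r[:,:2].mean(0),np.ones(len(r))]; print("lid surf",r.mean(0),np.linalg.lstsq(A,r[:,2],rcond=None)[0])
E
```

```text
t 7.95 pos [ 0.4627 -0.3798  0.2074] rpy [ 3.1394 -0.0112  0.2093] d_world_mm [ -2.7   4.8 -57.4] rv [ 0.1 -0.6  0.5] grip 0.0857 F [0.1 0.5 0.3]
[-0.8, -1.8, 19.1, 0.0, -0.2, 0.2],[-0.7, -1.8, 19.1, 0.0, -0.2, 0.2],[-0.6, -1.8, 19.1, 0.0, -0.2, 0.2],
lid knob [ 0.62565037 -0.16008796  0.16181242] 69 max z 0.1715422590091809
lid surf [ 0.62510413 -0.16203132  0.13177751] [-0.00099521  0.01235138  0.13177751]
```

View pics/s4.png

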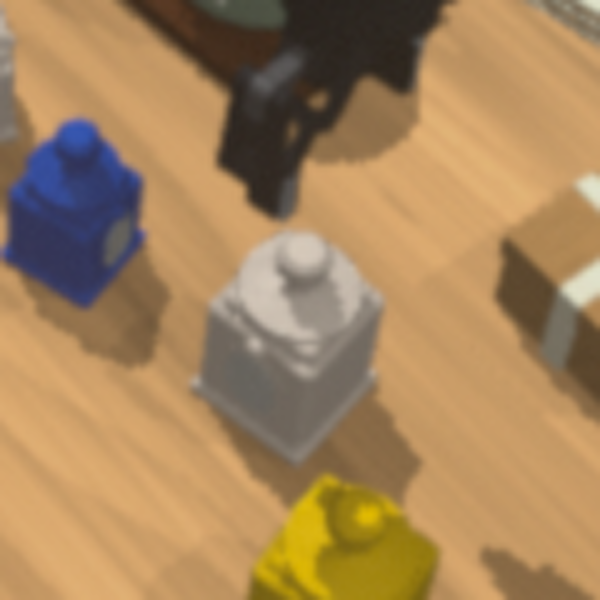

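The lid is seated and level. The large white jar, crop (290,340), shows its badge on the left face. Descending over it.

Emit:
arm_command(targets=[[-2,-5,10,0,-0.5,0.5],[0,0,15,0,0,0],[0,0,15,0,0,0],[0,0,8,0,0,0],[0,0,0,0,0,0]], grip=100)

```text
clock: 8.55
position: [0.4581, -0.3757, 0.1581]
tool_rot: [3.138, -0.001, 0.193]
force: [0.0, -0.1, -0.1]
grip_width: 0.0855
```

```bash
python3 plan.py .46 -.375 .068 .2 20
```

```text
t 8.55 pos [ 0.4581 -0.3757  0.1581] rpy [ 3.1382e+00 -6.0000e-04  1.9330e-01] d_world_mm [  1.9   0.7 -90.1] rv [ 0.2 -0.  -0.4] grip 0.0855 F [ 0.  -0.1 -0.1]
[0.4, -0.1, 18.0, 0.0, 0.0, -0.1],[0.4, -0.1, 18.0, 0.0, 0.0, -0.1],[0.4, -0.1, 18.0, 0.0, 0.0, -0.1],[0.4, -0.1, 18.0, 0.0, 0.0, -0.1],[0.4, -0.1, 18.0, 0.0, 0.0, -0.1],
```

Emit:
arm_command(targets=[[2,0,10,0.2,0,0],[0,0,15,0,0,0],[0,0,18,0,0,0],[0,0,18,0,0,0],[0,0,16,0,0,0],[0,0,8,0,0,0],[0,0,3,0,0,0],[0,0,0,0,0,0]])

```text
clock: 9.35
position: [0.462, -0.3746, 0.0644]
tool_rot: [3.141, -0.002, 0.194]
force: [-1.0, 4.2, 13.8]
grip_width: 0.0854
```

```bash
python3 plan.py .46 -.375 .068 .2 20
```

```text
t 9.35 pos [ 0.462  -0.3746  0.0644] rpy [ 3.1406e+00 -2.2000e-03  1.9450e-01] d_world_mm [-2.  -0.4  3.6] rv [ 0.1 -0.1 -0.3] grip 0.0854 F [-1.   4.2 13.8]
[-2.1, 0.0, -3.6, 0.1, -0.1, -0.3],
```

Overshot slightly and the palm is touching the knob (14 N), so I'll raise 4 mm and close.

Emit:
arm_command(targets=[[-2,0,-4,0,0,0],[0,0,0,0,0,0]])

```text
clock: 9.55
position: [0.4602, -0.3753, 0.0692]
tool_rot: [3.14, -0.003, 0.194]
force: [0.3, 0.4, -0.3]
grip_width: 0.0853
```

Emit:
arm_command(targets=[[0,0,0,0,0,0],[0,0,0,0,0,0],[0,0,0,0,0,0],[0,0,0,0,0,0],[0,0,0,0,0,0]], grip=0, grip_force=40)

```text
clock: 10.05
position: [0.4607, -0.3754, 0.07]
tool_rot: [3.139, -0.004, 0.194]
force: [-0.3, -0.1, 0.9]
grip_width: 0.0631
```

Emit:
arm_command(targets=[[0,0,-5,0,0,0],[0,0,-15,0,0,0],[0,0,-30,0,0,0],[0,0,-35,0,0,0],[0,0,-35,0,0,0],[0,0,-20,0,0,0]], grip_force=60)

```text
clock: 10.65
position: [0.4579, -0.374, 0.2158]
tool_rot: [-3.14, 0.001, 0.193]
force: [0.6, 0.0, -4.8]
grip_width: 0.0623
```

```bash
python3 plan.py .48 -.05 .22 .071 35
```

```text
t 10.65 pos [ 0.4579 -0.374   0.2158] rpy [-3.1397e+00  9.0000e-04  1.9350e-01] d_world_mm [ 22.1 324.    4.2] rv [-0.1  0.1  7. ] grip 0.0623 F [ 0.6  0.  -4.8]
[8.4, -31.4, -0.4, 0.0, 0.0, 0.7],[8.0, -31.5, -0.4, 0.0, 0.0, 0.7],[7.6, -31.6, -0.4, 0.0, 0.0, 0.7],[7.2, -31.7, -0.4, 0.0, 0.0, 0.7],[6.9, -31.7, -0.4, 0.0, 0.0, 0.7],[6.5, -31.8, -0.4, 0.0, 0.0, 0.7],[6.1, -31.9, -0.4, 0.0, 0.0, 0.7],[5.7, -32.0, -0.4, 0.0, 0.0, 0.7],[5.3, -32.0, -0.4, 0.0, 0.0, 0.7],[4.9, -32.1, -0.4, 0.0, 0.0, 0.7],
```

Emit:
arm_command(targets=[[5,-18,0,0,0,0.8],[8,-30,0,0,0,0.8],[8,-35,0,0,0,0.9],[7.5,-38,0,0,0,0.9],[7,-38,0,0,0,0.9],[7,-38,0,0,0,0.9],[6,-38,0,0,0,0.9],[6,-38,0,0,0,0.9]])

```text
clock: 11.45
position: [0.4745, -0.0927, 0.2272]
tool_rot: [3.138, -0.009, 0.056]
force: [1.8, -1.0, -3.5]
grip_width: 0.0629
```

```bash
python3 plan.py .6173 -.0537 .20 .071 35
```

```text
t 11.45 pos [ 0.4745 -0.0927  0.2272] rpy [ 3.1378 -0.0087  0.0559] d_world_mm [142.8  39.  -27.2] rv [ 0.2 -0.5 -0.9] grip 0.0629 F [ 1.8 -1.  -3.5]
[28.9, -6.2, 5.7, 0.0, -0.1, -0.2],[28.9, -6.1, 5.6, 0.0, -0.1, -0.2],[29.0, -6.0, 5.6, 0.0, -0.1, -0.2],[29.0, -5.9, 5.5, 0.0, -0.1, -0.2],[29.0, -5.9, 5.5, 0.0, -0.1, -0.2],
```

Emit:
arm_command(targets=[[15,-16,0,0,-0.2,-0.3],[30,-10,0,0,-0.2,-0.3],[35,-5,0,0,0,-0.3],[35,0,5,0,0,0],[22,0,8,0,0,0],[6,0,8,0,0,0],[0,0,0,0,0,0],[0,0,0,0,0,0]])

```text
clock: 12.25
position: [0.6177, -0.0427, 0.2133]
tool_rot: [3.141, -0.004, 0.079]
force: [0.3, 0.6, -3.7]
grip_width: 0.0627
```

```bash
python3 plan.py .6173 -.0537 .13 .071 20
```

```text
t 12.25 pos [ 0.6177 -0.0427  0.2133] rpy [ 3.1413 -0.0038  0.0794] d_world_mm [ -0.4 -11.  -83.3] rv [ 0.  -0.2  0.5] grip 0.0627 F [ 0.3  0.6 -3.7]
[-0.3, 2.2, 16.7, 0.0, 0.0, 0.1],[-0.3, 2.2, 16.7, 0.0, 0.0, 0.1],[-0.3, 2.2, 16.7, 0.0, 0.0, 0.1],[-0.3, 2.2, 16.7, 0.0, 0.0, 0.1],[-0.3, 2.2, 16.7, 0.0, 0.0, 0.1],
```

Emit:
arm_command(targets=[[-1,5.5,8,0,-0.2,0.4],[0,5.5,15,0,0,0],[0,0,20,0,0,0],[0,0,20,0,0,0],[0,0,15,0,0,0],[0,0,5,0,0,0],[0,0,0,0,0,0]])

```text
clock: 12.95
position: [0.6135, -0.0586, 0.1258]
tool_rot: [3.141, 0.001, 0.068]
force: [0.1, -0.1, -3.9]
grip_width: 0.0627
```

```bash
python3 plan.py .6173 -.0537 .093 .071 10
```

```text
t 12.95 pos [ 0.6135 -0.0586  0.1258] rpy [3.1408e+00 6.0000e-04 6.7600e-02] d_world_mm [  3.8   4.9 -32.8] rv [ 0.   0.  -0.2] grip 0.0627 F [ 0.1 -0.1 -3.9]
[1.0, -1.2, 8.2, 0.0, 0.0, 0.0],[1.0, -1.2, 8.2, 0.0, 0.0, 0.0],[1.0, -1.2, 8.2, 0.0, 0.0, 0.0],[1.0, -1.2, 8.2, 0.0, 0.0, 0.0],
```

Emit:
arm_command(targets=[[4,-4.5,0,0,0,0],[0,0,8,0,0,0],[0,0,10,0,0,0],[0,0,8,0,0,0],[0,0,2,0,0,0],[0,0,0,0,0,0]])

```text
clock: 13.55
position: [0.6182, -0.0537, 0.0968]
tool_rot: [3.141, -0.002, 0.068]
force: [0.1, 0.5, -4.3]
grip_width: 0.0627
```

```bash
python3 plan.py .6173 -.0537 .088 .071 10
```

```text
t 13.55 pos [ 0.6182 -0.0537  0.0968] rpy [ 3.1407e+00 -1.8000e-03  6.7500e-02] d_world_mm [-0.9 -0.  -8.8] rv [ 0.1 -0.1 -0.2] grip 0.0627 F [ 0.1  0.5 -4.3]
[-0.9, -0.1, 8.8, 0.1, -0.1, -0.2],
```

Emit:
arm_command(targets=[[-0.9,0,3,0,0,0],[0,0,3,0,0,0],[0,0,1,0,0,0],[0,0,0,0,0,0]])

```text
clock: 13.95
position: [0.6174, -0.0539, 0.0896]
tool_rot: [3.141, -0.002, 0.067]
force: [0.1, 0.9, -3.7]
grip_width: 0.0623
```

Emit:
arm_command(targets=[[0,0,1,0,0,0],[0,0,0,0,0,0]])

```text
clock: 14.15
position: [0.6175, -0.0539, 0.0887]
tool_rot: [3.141, -0.003, 0.067]
force: [0.3, 0.1, -3.7]
grip_width: 0.0626
```

Emit:
arm_command(targets=[[0,0,0.8,0,0,0],[0,0,0,0,0,0]])

```text
clock: 14.35
position: [0.6178, -0.0539, 0.0883]
tool_rot: [3.141, -0.003, 0.067]
force: [-0.2, 0.4, -3.5]
grip_width: 0.0627
```

Emit:
arm_command(targets=[[0,0,0.7,0,0,0],[0,0,0,0,0,0]])

```text
clock: 14.55
position: [0.6179, -0.0538, 0.0883]
tool_rot: [3.141, -0.004, 0.067]
force: [-0.5, -0.1, -3.4]
grip_width: 0.0628
```

Emit:
arm_command(targets=[[0,0,0,0,0,0],[0,0,0,0,0,0],[0,0,0,0,0,0],[0,0,0,0,0,0]], grip=100)

```text
clock: 14.95
position: [0.6186, -0.054, 0.0887]
tool_rot: [3.141, -0.005, 0.067]
force: [0.5, 0.4, -0.1]
grip_width: 0.0854
```

Emit:
arm_command(targets=[[0,0,-5,0,0,0],[0,0,-25,0,0,0],[0,0,-40,0,0,0],[0,0,-40,0,0,0]])

```text
clock: 15.35
position: [0.6155, -0.0538, 0.1978]
tool_rot: [3.141, 0.004, 0.067]
force: [-0.2, 1.2, 0.3]
grip_width: 0.0856
```

```bash
python3 plan.py .435 -.1347 .18 -.54 35
```

```text
t 15.35 pos [ 0.6155 -0.0538  0.1978] rpy [3.1408 0.0036 0.0671] d_world_mm [-180.5  -80.9  -17.8] rv [ 0.1  0.2 34.8] grip 0.0856 F [-0.2  1.2  0.3]
[-30.9, 11.4, 3.1, 0.0, 0.0, 5.8],[-29.6, 14.5, 3.1, 0.0, 0.0, 5.8],[-28.0, 17.4, 3.0, 0.0, 0.0, 5.8],[-26.1, 20.2, 3.0, 0.0, 0.0, 5.8],[-23.9, 22.7, 3.0, 0.0, 0.0, 5.8],[-21.5, 25.0, 3.0, 0.0, 0.0, 5.8],
```

Emit:
arm_command(targets=[[-25,8,0,0,0,5],[-30,13,0,0,0,5.8],[-28.5,16.5,0,0,0,5.8],[-27,19,3,0,0,5.8],[-24.5,22,3,0,0,5.8],[-21,24,3,0,0,5.8],[-4,4,3,0,0,0],[0,0,0,0,0,0]])

```text
clock: 16.15
position: [0.4313, -0.13, 0.1934]
tool_rot: [-3.134, -0.008, -0.55]
force: [0.0, -0.3, 1.0]
grip_width: 0.0855
```

```bash
python3 plan.py .435 -.1347 .13 -.54 35; python3 - <<'E'
from m import *
T=grab("top");S=grab("side"); save(S,"s5.png",(200,160,400,300),4)
for fs in ([T],[S],[T,S]): print(fit(fs,"large",(.617,-.054),.018))
E
```

```text
t 16.15 pos [ 0.4313 -0.13    0.1934] rpy [-3.1342 -0.0084 -0.5501] d_world_mm [  3.7  -4.7 -63.4] rv [-0.4 -0.5 -0.6] grip 0.0855 F [ 0.  -0.3  1. ]
[2.5, 1.3, 31.7, -0.2, -0.2, -0.3],[2.7, 1.2, 31.7, -0.2, -0.2, -0.3],
(array([ 0.6175732 , -0.05392543,  0.07925319]), np.float64(13.900438292964244), [np.float64(489.0)])
(array([ 0.62105925, -0.12924625,  0.00191886]), np.float64(913.9433910034602), [np.float64(1755.0)])
(array([ 0.6182511 , -0.05511295,  0.05504063]), np.float64(1073.7651518646674), [np.float64(489.0), np.float64(1755.0)])
```

View pics/s5.png

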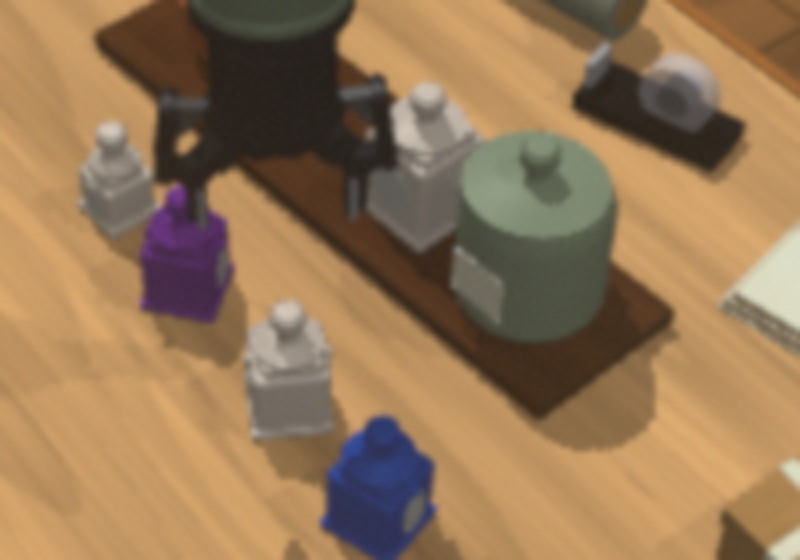

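The large jar is in place at (0.6176, -0.0539), yaw 0.08, with its badge to the front; crop (420,180). The lid is on. Next is the medium white jar, crop (290,370).

Emit:
arm_command(targets=[[5,2.5,10,-0.4,-0.5,-0.6],[0,0,15,0,0,0],[0,0,20,0,0,0],[0,0,20,0,0,0],[0,0,15,0,0,0],[0,0,10,0,0,0],[0,0,5,0,0,0],[0,0,0,0,0,0]])

```text
clock: 17.05
position: [0.4428, -0.1341, 0.0907]
tool_rot: [3.141, 0.001, -0.524]
force: [0.2, -0.0, 0.2]
grip_width: 0.0853
```

```bash
python3 plan.py .435 -.1347 .052 -.54 10
```

```text
t 17.05 pos [ 0.4428 -0.1341  0.0907] rpy [ 3.141e+00  9.000e-04 -5.242e-01] d_world_mm [ -7.8  -0.6 -38.7] rv [0.  0.1 0.9] grip 0.0853 F [ 0.2 -0.   0.2]
[-1.6, 1.1, 9.7, 0.0, 0.0, 0.2],[-1.6, 1.1, 9.7, 0.0, 0.0, 0.2],[-1.6, 1.1, 9.7, 0.0, 0.0, 0.2],[-1.6, 1.1, 9.7, 0.0, 0.0, 0.2],
```

Emit:
arm_command(targets=[[-6.5,4,2,0,0,0.9],[0,0,8,0,0,0],[0,0,12,0,0,0],[0,0,8,0,0,0],[0,0,3,0,0,0],[0,0,0,0,0,0]])

```text
clock: 17.65
position: [0.4354, -0.1344, 0.0559]
tool_rot: [-3.141, -0.001, -0.541]
force: [0.6, 0.1, -0.1]
grip_width: 0.0856
```

```bash
python3 plan.py .435 -.1347 .052 -.54 10
```

```text
t 17.65 pos [ 0.4354 -0.1344  0.0559] rpy [-3.1412e+00 -9.0000e-04 -5.4060e-01] d_world_mm [-0.4 -0.3 -3.9] rv [-0.  -0.1 -0. ] grip 0.0856 F [ 0.6  0.1 -0.1]
[-0.2, 0.5, 3.9, 0.0, -0.1, 0.0],
```

Emit:
arm_command(targets=[[0,0.5,3.3,0,0,0],[0,0,0,0,0,0]])

```text
clock: 17.85
position: [0.4353, -0.1349, 0.0524]
tool_rot: [-3.141, -0.001, -0.541]
force: [0.4, 0.7, -0.0]
grip_width: 0.0856
```

Emit:
arm_command(targets=[[0,0,0,0,0,0],[0,0,0,0,0,0],[0,0,0,0,0,0],[0,0,0,0,0,0],[0,0,0,0,0,0],[0,0,0,0,0,0]], grip=0, grip_force=40)

```text
clock: 18.45
position: [0.4356, -0.1349, 0.053]
tool_rot: [-3.141, -0.002, -0.54]
force: [-0.5, 0.2, -3.4]
grip_width: 0.0525
```

Emit:
arm_command(targets=[[0,0,-5,0,0,0],[0,0,-15,0,0,0],[0,0,-30,0,0,0],[0,0,-35,0,0,0],[0,0,-35,0,0,0],[0,0,-15,0,0,0]], grip_force=60)

```text
clock: 19.05
position: [0.4331, -0.1351, 0.1921]
tool_rot: [3.14, 0.004, -0.542]
force: [-0.0, -0.4, -3.1]
grip_width: 0.0514
```

```bash
python3 plan.py .48 .035 .20 .071 22
```

```text
t 19.05 pos [ 0.4331 -0.1351  0.1921] rpy [ 3.1401  0.0039 -0.5423] d_world_mm [ 46.9 170.1   7.9] rv [  0.    0.2 -35.1] grip 0.0514 F [-0.  -0.4 -3.1]
[-5.3, -18.9, -0.9, 0.0, 0.0, -3.9],[-4.0, -19.2, -0.9, 0.0, 0.0, -3.9],[-2.7, -19.4, -0.9, 0.0, 0.0, -3.9],[-1.4, -19.6, -0.9, 0.0, 0.0, -3.9],[0.0, -19.6, -0.9, 0.0, 0.0, -3.9],[1.3, -19.6, -0.9, 0.0, 0.0, -3.9],[2.6, -19.4, -0.9, 0.0, 0.0, -3.9],[4.0, -19.2, -0.9, 0.0, 0.0, -3.9],[5.3, -18.9, -0.9, 0.0, 0.0, -3.9],
```

Emit:
arm_command(targets=[[-4,-14,0,0,0,-4],[-4.5,-22,0,0,0,-4.4],[-3,-24,0,0,0,-4.4],[-1.5,-24,0,0,0,-4.4],[0,-24,0,0,0,-4.4],[2,-24,0,0,0,-4.4],[3,-22,0,0,0,-4.4],[4,-15,0,0,0,-4.4]])

```text
clock: 19.85
position: [0.4738, 0.0414, 0.192]
tool_rot: [-3.14, 0.004, 0.106]
force: [0.5, -0.4, -3.4]
grip_width: 0.0521
```

```bash
python3 plan.py .6117 .0284 .18 .071 30
```

```text
t 19.85 pos [0.4738 0.0414 0.192 ] rpy [-3.1396  0.0036  0.1056] d_world_mm [137.9 -13.  -12. ] rv [-0.1  0.2  2. ] grip 0.0521 F [ 0.5 -0.4 -3.4]
[27.2, 5.5, 2.3, 0.0, 0.0, 0.4],[27.2, 5.3, 2.3, 0.0, 0.0, 0.4],[27.2, 5.1, 2.3, 0.0, 0.0, 0.4],[27.3, 4.9, 2.3, 0.0, 0.0, 0.4],[27.3, 4.7, 2.4, 0.0, 0.0, 0.4],
```

Emit:
arm_command(targets=[[15,3,0,0,0,0.5],[28,5,0,0,0,0.5],[32,6,0,0,0,0.5],[32,6,2,0,0,0.5],[22,4,2,0,0,0],[6,1,2,0,0,0],[0,0,0,0,0,0]])

```text
clock: 20.55
position: [0.6129, 0.0392, 0.18]
tool_rot: [-3.136, 0.011, 0.099]
force: [-1.3, 0.8, -2.2]
grip_width: 0.0515
```

```bash
python3 plan.py .6117 .0284 .11 .071 30
```

```text
t 20.55 pos [0.6129 0.0392 0.18  ] rpy [-3.1363  0.011   0.0988] d_world_mm [ -1.2 -10.8 -70. ] rv [-0.3  0.6  1.6] grip 0.0515 F [-1.3  0.8 -2.2]
[-0.5, 3.7, 23.3, -0.1, 0.2, 0.5],[-0.5, 3.6, 23.3, -0.1, 0.2, 0.5],[-0.6, 3.6, 23.3, -0.1, 0.2, 0.5],
```

Emit:
arm_command(targets=[[-1,5,3,-0.3,0.6,1.2],[0,5,12,0,0,0.4],[0,0,18,0,0,0],[0,0,18,0,0,0],[0,0,12,0,0,0],[0,0,5,0,0,0],[0,0,0,0,0,0]])

```text
clock: 21.25
position: [0.6079, 0.0283, 0.1073]
tool_rot: [3.141, 0.002, 0.07]
force: [0.4, 0.2, -3.6]
grip_width: 0.0515
```

```bash
python3 plan.py .6117 .0284 .08 .071 30
```

```text
t 21.25 pos [0.6079 0.0283 0.1073] rpy [3.1415e+00 2.0000e-03 6.9500e-02] d_world_mm [  3.8   0.1 -27.3] rv [ 0.   0.1 -0.1] grip 0.0515 F [ 0.4  0.2 -3.6]
[3.9, 0.2, 27.3, 0.0, 0.1, -0.1],
```

Emit:
arm_command(targets=[[3.8,0,2,0,0.1,0],[0,0,8,0,0,0],[0,0,10,0,0,0],[0,0,6,0,0,0],[0,0,2,0,0,0],[0,0,0,0,0,0]])

```text
clock: 21.85
position: [0.6127, 0.0287, 0.0782]
tool_rot: [-3.142, -0.002, 0.07]
force: [0.1, 0.8, -2.9]
grip_width: 0.0517
```

```bash
python3 plan.py .6117 .0284 .071 .071 30
```

```text
t 21.85 pos [0.6127 0.0287 0.0782] rpy [-3.1415e+00 -2.0000e-03  6.9600e-02] d_world_mm [-1.  -0.3 -7.2] rv [-0.  -0.1 -0.1] grip 0.0517 F [ 0.1  0.8 -2.9]
[-1.1, 0.2, 7.2, 0.0, -0.1, -0.1],
```

Emit:
arm_command(targets=[[-1,0,3,0,-0.1,0],[0,0,2,0,0,0],[0,0,1,0,0,0],[0,0,0,0,0,0]])

```text
clock: 22.25
position: [0.6118, 0.0286, 0.0721]
tool_rot: [-3.141, -0.001, 0.07]
force: [0.1, -0.4, -2.0]
grip_width: 0.0518
```

Emit:
arm_command(targets=[[0,0,1,0,0,0],[0,0,0,0,0,0]])

```text
clock: 22.45
position: [0.612, 0.0286, 0.0713]
tool_rot: [-3.142, -0.001, 0.07]
force: [0.1, -0.2, -2.2]
grip_width: 0.0516
```

Emit:
arm_command(targets=[[0,0,0,0,0,0],[0,0,0,0,0,0],[0,0,0,0,0,0],[0,0,0,0,0,0]], grip=100)

```text
clock: 22.85
position: [0.6126, 0.0286, 0.072]
tool_rot: [-3.141, -0.003, 0.07]
force: [0.6, 0.6, 0.2]
grip_width: 0.0857
```

Emit:
arm_command(targets=[[0,0,-5,0,0,0],[0,0,-25,0,0,0],[0,0,-40,0,0,0],[0,0,-40,0,0,0]])

```text
clock: 23.25
position: [0.6098, 0.0283, 0.1812]
tool_rot: [3.141, 0.006, 0.069]
force: [0.2, -0.1, -0.2]
grip_width: 0.0857
```

```bash
python3 plan.py .4428 .0955 .16 .044 35
```

```text
t 23.25 pos [0.6098 0.0283 0.1812] rpy [3.1409 0.0062 0.0693] d_world_mm [-167.    67.2  -21.2] rv [0.  0.4 1.5] grip 0.0857 F [ 0.2 -0.1 -0.2]
[-27.0, -13.1, 3.7, 0.0, 0.1, 0.2],[-27.0, -13.0, 3.7, 0.0, 0.1, 0.2],[-27.1, -12.9, 3.6, 0.0, 0.1, 0.2],[-27.1, -12.8, 3.6, 0.0, 0.1, 0.2],[-27.2, -12.6, 3.6, 0.0, 0.1, 0.2],[-27.3, -12.5, 3.6, 0.0, 0.1, 0.2],
```

Emit:
arm_command(targets=[[-27,-13,0,0,0.1,0.2],[-30,-14,0,0,0.1,0.3],[-30,-14,0,0,0.1,0.3],[-30,-14,0,0,0.1,0.3],[-27,-12,5,0,0,0.3],[-15,-6,5,0,0,0],[-5,-1,3,0,0,0],[0,0,0,0,0,0]])

```text
clock: 24.05
position: [0.4391, 0.0943, 0.1759]
tool_rot: [-3.139, -0.015, 0.043]
force: [0.6, -0.0, 0.6]
grip_width: 0.0853
```

```bash
python3 plan.py .4428 .0955 .1 .044 35; python3 - <<'E'
from m import *
T=grab("top");S=grab("side"); save(S,"s6.png",(180,120,380,260),4)
for n,p in (("large",(.6176,-.054)),("med",(.612,.0285))): print(n,fit([T],n,p,.018)[:2])
E
```

```text
t 24.05 pos [0.4391 0.0943 0.1759] rpy [-3.1387 -0.0147  0.0429] d_world_mm [  3.7   1.2 -75.9] rv [-0.2 -0.8 -0.1] grip 0.0853 F [ 0.6 -0.   0.6]
[0.9, -0.3, 25.3, -0.1, -0.3, 0.0],[1.0, -0.3, 25.3, -0.1, -0.3, 0.0],[1.1, -0.3, 25.3, -0.1, -0.3, 0.0],
large (array([ 0.61793156, -0.05403841,  0.07632429]), np.float64(13.951557093425606))
med (array([0.61161347, 0.02885248, 0.10211302]), np.float64(11.826712802768165))
```

View pics/s6.png

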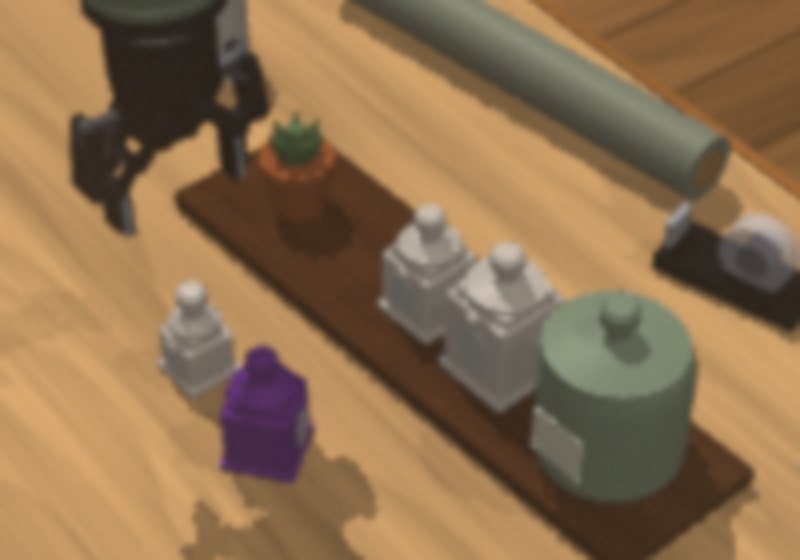

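The medium jar is in place at (0.6116, 0.0289), with its badge to the front; crop (425,275). Next is the small white jar, crop (195,345).

Emit:
arm_command(targets=[[1.5,-1,8,-0.2,-0.8,0],[0,0,15,0,0,0],[0,0,18,0,0,0],[0,0,18,0,0,0],[0,0,12,0,0,0],[0,0,5,0,0,0],[0,0,0,0,0,0]])

```text
clock: 24.85
position: [0.4477, 0.0935, 0.0948]
tool_rot: [3.14, 0.0, 0.038]
force: [0.3, -0.4, 0.6]
grip_width: 0.0855
```

```bash
python3 plan.py .4428 .0955 .036 .044 35
```

```text
t 24.85 pos [0.4477 0.0935 0.0948] rpy [3.1396e+00 1.0000e-04 3.7600e-02] d_world_mm [ -4.9   2.  -58.8] rv [ 0.1  0.  -0.4] grip 0.0855 F [ 0.3 -0.4  0.6]
[-2.4, -1.2, 29.4, 0.1, 0.0, -0.2],[-2.4, -1.1, 29.4, 0.1, 0.0, -0.2],
```

Emit:
arm_command(targets=[[-5,-2.2,3,0.1,0,-0.4],[0,0,12,0,0,0],[0,0,15,0,0,0],[0,0,12,0,0,0],[0,0,7,0,0,0],[0,0,3,0,0,0],[0,0,0,0,0,0]])

```text
clock: 25.55
position: [0.4436, 0.0963, 0.0403]
tool_rot: [-3.14, -0.003, 0.046]
force: [-0.6, 0.3, 0.3]
grip_width: 0.0855
```

```bash
python3 plan.py .4428 .0955 .036 .044 35
```

```text
t 25.55 pos [0.4436 0.0963 0.0403] rpy [-3.1404e+00 -2.8000e-03  4.5600e-02] d_world_mm [-0.8 -0.8 -4.3] rv [-0.1 -0.2  0.1] grip 0.0855 F [-0.6  0.3  0.3]
[-0.9, 0.8, 4.3, -0.1, -0.2, 0.1],
```

Emit:
arm_command(targets=[[-0.8,0.8,3.5,0,-0.2,0],[0,0,0,0,0,0]])

```text
clock: 25.75
position: [0.4431, 0.0956, 0.0371]
tool_rot: [-3.14, 0.0, 0.046]
force: [-0.0, 0.2, -0.4]
grip_width: 0.0852
```

Emit:
arm_command(targets=[[0,0,0,0,0,0],[0,0,0,0,0,0],[0,0,0,0,0,0],[0,0,0,0,0,0],[0,0,0,0,0,0],[0,0,0,0,0,0],[0,0,0,0,0,0]], grip=0, grip_force=40)

```text
clock: 26.45
position: [0.4434, 0.0958, 0.0379]
tool_rot: [-3.14, -0.001, 0.046]
force: [-0.5, 0.4, -2.0]
grip_width: 0.0422
```

Emit:
arm_command(targets=[[0,0,-5,0,0,0],[0,0,-15,0,0,0],[0,0,-30,0,0,0],[0,0,-35,0,0,0],[10,0,-30,0,0,0],[20,0,-10,0,0,0],[28,0,0,0,0,0],[28,0,0,0,0,-0.5]], grip_force=60)

```text
clock: 27.25
position: [0.5281, 0.0992, 0.1704]
tool_rot: [-3.139, 0.002, 0.055]
force: [-0.2, 0.0, -1.1]
grip_width: 0.0416
```

```bash
python3 plan.py .6065 .1006 .15 .071 25
```

```text
t 27.25 pos [0.5281 0.0992 0.1704] rpy [-3.1389e+00  1.8000e-03  5.5000e-02] d_world_mm [ 78.4   1.4 -20.4] rv [-0.2  0.1 -0.9] grip 0.0416 F [-0.2  0.  -1.1]
[19.6, 0.7, 5.1, 0.0, 0.0, -0.2],[19.6, 0.8, 5.1, 0.0, 0.0, -0.2],[19.6, 0.9, 5.1, 0.0, 0.0, -0.2],[19.6, 1.0, 5.1, 0.0, 0.0, -0.2],
```

Emit:
arm_command(targets=[[25,1,0,0,0,-0.3],[25,1,0,0,0,-0.3],[18,1,5,0,0,-0.3],[5,1,8,0,0,0],[0,0,8,0,0,0],[0,0,4,0,0,0],[0,0,0,0,0,0]])

```text
clock: 27.95
position: [0.6036, 0.0993, 0.1449]
tool_rot: [-3.139, 0.003, 0.071]
force: [-0.0, -0.0, -1.4]
grip_width: 0.042
```

```bash
python3 plan.py .6065 .1006 .085 .071 25
```

```text
t 27.95 pos [0.6036 0.0993 0.1449] rpy [-3.1394e+00  2.5000e-03  7.1100e-02] d_world_mm [  2.9   1.3 -59.9] rv [-0.1  0.1  0. ] grip 0.0420 F [-0.  -0.  -1.4]
[1.0, -0.3, 20.0, 0.0, 0.0, 0.0],[1.0, -0.3, 20.0, 0.0, 0.0, 0.0],[1.0, -0.4, 20.0, 0.0, 0.0, 0.0],
```

Emit:
arm_command(targets=[[3,-1,4,-0.1,0.1,0],[0,0,12,0,0,0],[0,0,16,0,0,0],[0,0,16,0,0,0],[0,0,12,0,0,0],[0,0,4,0,0,0],[0,0,0,0,0,0]])

```text
clock: 28.65
position: [0.6052, 0.1015, 0.0768]
tool_rot: [-3.141, 0.001, 0.072]
force: [-0.0, -0.1, -1.9]
grip_width: 0.042
```

```bash
python3 plan.py .6065 .1006 .056 .071 25
```

```text
t 28.65 pos [0.6052 0.1015 0.0768] rpy [-3.1407e+00  5.0000e-04  7.2000e-02] d_world_mm [  1.3  -0.9 -20.8] rv [-0.1  0.   0.1] grip 0.0420 F [-0.  -0.1 -1.9]
[1.2, 1.0, 20.8, -0.1, 0.0, 0.1],
```

Emit:
arm_command(targets=[[1.2,1,5,0,0,0],[0,0,7,0,0,0],[0,0,3,0,0,0],[0,0,1,0,0,0],[0,0,1,0,0,0],[0,0,0,0,0,0]])

```text
clock: 29.25
position: [0.6075, 0.1006, 0.0598]
tool_rot: [-3.14, -0.002, 0.072]
force: [0.5, 0.4, -1.9]
grip_width: 0.0419
```

Emit:
arm_command(targets=[[-0.7,0,2,0,0,0],[0,0,1,0,0,0],[0,0,0.7,0,0,0],[0,0,0,0,0,0]])

```text
clock: 29.65
position: [0.607, 0.1007, 0.0563]
tool_rot: [-3.14, -0.002, 0.072]
force: [0.7, -0.4, -1.8]
grip_width: 0.0422
```

Emit:
arm_command(targets=[[0,0,0.8,0,0,0],[0,0,0,0,0,0]])

```text
clock: 29.85
position: [0.6071, 0.1007, 0.0562]
tool_rot: [-3.14, -0.003, 0.072]
force: [0.9, 0.0, -2.0]
grip_width: 0.0417
```

Emit:
arm_command(targets=[[0,0,0,0,0,0],[0,0,0,0,0,0],[0,0,0,0,0,0],[0,0,0,0,0,0]], grip=100)

```text
clock: 30.25
position: [0.6075, 0.1007, 0.0564]
tool_rot: [-3.14, -0.003, 0.072]
force: [0.6, -0.3, 0.3]
grip_width: 0.0854
```

Emit:
arm_command(targets=[[0,0,-5,0,0,0],[0,0,-25,0,0,0],[0,0,-40,0,0,0],[0,0,-40,0,0,0],[-30,0,-10,0,0,0],[-40,-20,0,0,0,0],[-40,-30,0,0,0,0],[-30,-30,0,0,0,0]])

```text
clock: 31.05
position: [0.4607, 0.1674, 0.1825]
tool_rot: [-3.14, -0.007, 0.064]
force: [1.4, 1.5, 0.3]
grip_width: 0.0849
```

Emit:
arm_command(targets=[[0,-40,0,0,0,0],[0,-40,0,0,0,0],[0,-20,0,0,0,0],[0,0,0,0,0,0],[0,0,0,0,0,0]])

```text
clock: 31.55
position: [0.4488, 0.2745, 0.1853]
tool_rot: [-3.137, -0.007, 0.069]
force: [-0.8, -0.3, 0.3]
grip_width: 0.0855
```

```bash
python3 - <<'E'
from m import *
import pickle
T=grab("top");S=grab("side"); save(S,"s7.png",(180,120,400,285),3.6)
ps=[]
for n,p in (("large",(.6176,-.054)),("med",(.612,.0285)),("small",(.607,.1006))):
    q=fit([T],n,p,.018)[0]; ps.append(q[:2])
    d=q[:2]-[.6126,.0121]; a=.0713
    print(n,q.round(4),"board xy",(d@np.array([[np.cos(a),-np.sin(a)],[np.sin(a),np.cos(a)]])).round(4),"dyaw",round(q[2]-a,3))
can=np.array([.626,-.1625]); ps=[can]+ps; print([round(float(np.linalg.norm(b-c)),4) for b,c in zip(ps,ps[1:])])
P=T["P"]; u,v=proj(T,[[.626,-.1625,.13]])[0].astype(int); w=np.zeros(P.shape[:2],np.uint8); w[v-40:v+40,u-32:u+40]=np.nan_to_num(P[v-40:v+40,u-32:u+40,2])>.118
cs=max(cv2.findContours(w,0,1)[0],key=cv2.contourArea).reshape(-1,2)
q=P[cs[:,1],cs[:,0],:2]; print("lid flange",cv2.minEnclosingCircle((q*1000).astype(np.float32)),bot.observe()["clock"])
# change vs start for fixed things
T0=pickle.load(open("top0.pkl","rb"))
for n,(u,v) in dict(plant=(209,179),mug=(139,161),gift=(404,170)).items():
    s=(slice(v-22,v+22),slice(u-22,u+22)); A=cv2.cvtColor(T0["color"][s],7).astype(np.float32);B=cv2.cvtColor(T["color"][s],7).astype(np.float32)
    print(n,"shift px",np.round(cv2.phaseCorrelate(A,B),2))
E
```

```text
large [ 0.6179 -0.054   0.0768] board xy [ 0.0006 -0.0663] dyaw 0.005
med [0.6116 0.0289 0.1024] board xy [0.0002 0.0168] dyaw 0.031
small [0.6076 0.1006 0.064 ] board xy [0.0013 0.0886] dyaw -0.007
[0.1088, 0.0831, 0.0718]
lid flange ((626.556884765625, -161.90264892578125), 52.892757415771484) 31.65Traceback (most recent call last):
  File "<stdin>", line 17, in <module>
    return _wrapfunc(a, 'round', decimals=decimals, out=out)
    return _wrapit(obj, method, *args, **kwds)
    conv = _array_converter(obj)
ValueError: setting an array element with a sequence. The requested array has an inhomogeneous shape after 1 dimensions. The detected shape was (2,) + inhomogeneous part.
```

View pics/s7.png

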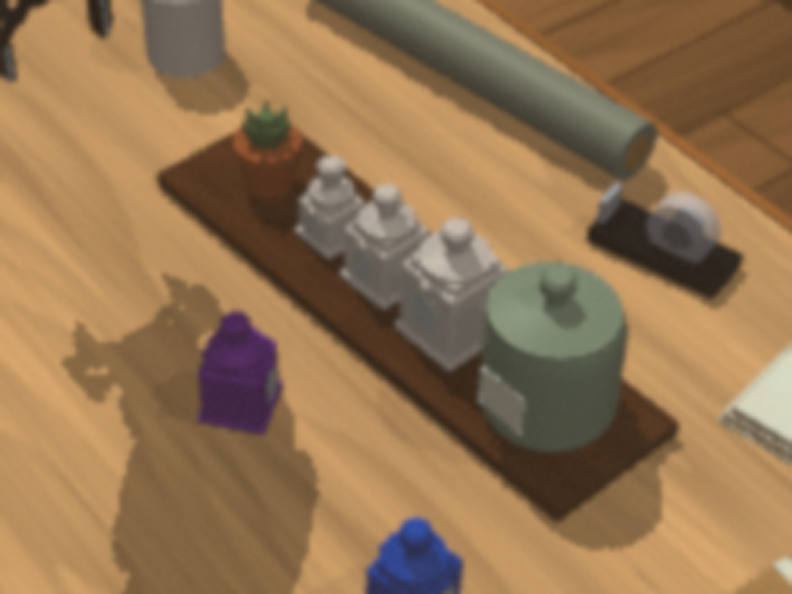

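The row stands straight from the canister (550,350) to the small jar (330,205), with badges to the front edge and the lid seated. The plant is untouched. Handing in.

```bash
python3 -c "
from workcell import bot
print(bot.job_done(), bot.observe()['clock'])"
```

```text
the job is handed in; nothing more can be done
the job is handed in; nothing more can be done
```

The display is set up and handed in at about 32 s on the robot's clock. The lid is back on the canister, and the large, medium and small white jars stand in a row towards the plant. I lifted the lid by its knob and the jars by their bodies; the blue, purple and yellow look-alikes were left alone.

| Last check (top camera) | Measured | Allowed |
|---|---|---|
| Jar distance from the board's centre line | at most 1.3 mm | 13 mm |
| Jar yaw from the board's axes | at most 0.03 rad | 0.2 rad |
| Canister to large jar, centres | 108.8 mm | 97–121 mm |
| Large to medium jar, centres | 83.1 mm | 70.5–94.5 mm |
| Medium to small jar, centres | 71.8 mm | 60–84 mm |
| Lid off the canister's axis (canister as measured at the start) | about 1 mm | 8 mm |
| Lid tilt (measured just after seating) | about 0.012 rad | 0.06 rad |

In the last side picture the badges face the front long edge.

Three things did not go cleanly:
- **Lid pressed at 60 N:** seating it briefly showed about 60 N (limit 80). I backed off at once, then released it.
- **Large jar's knob touched:** the gripper's palm touched it at about 14 N (limit 40) before the grasp. I raised the gripper and gripped again.
- **Last check crashed:** my numerical check that the plant, mug and gift box had not moved failed on a formatting error. The pictures show the plant standing and the mug upright where they were; the gift box is mostly out of the last frame. The arm never went near the mug and touched none of the three.

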